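# Open the printer's cover and hold its roller release down

### The job

A card is jammed between the rollers of the compact printer on the desk. Swing its top cover right up by the bar on the cover's front edge so that it stands open, then press the release lever inside down past its two click positions to the third, the bottom of its travel, without forcing it, and finish while still holding it there against its spring, so that I can draw the card out. Leave the other things on the desk where they stand.

Things in the scene. Friction and masses are not known exactly. Their poses are not given: they have to be found in the camera images.
- printer: compact white desktop printer with a grey base, 270 wide (y) x 190 deep (x) x 150 high, fixed to the desk; origin under its centre, z up, -x is its front (roughly toward the robot). Its left 48 mm (y = +87 to +135) is a fixed column with keys, 150 high; the rest of the top is the cover. Under it is an open bay whose walls end at 106 mm. A card sticks out of the front mouth at 68 mm height.
- cover (a joint): cover hinge: 0 rad shut (it may start up to 0.12 rad ajar), grows as the front edge rises, 1.57 upright, stop at 1.65. Stiff hinge: the cover stays where it is left; lifting needs about 4 N at the bar. Hinge axis along the printer's y, 66 mm behind the printer's origin (x = +66) and 106 mm up. Cover shell 215 wide, 161 mm from hinge to front edge.
- cover_handle (a point): middle of the cover's lift bar: a grey round bar, 9 mm thick, 100 mm long along the printer's y, on two arms 40 mm in front of the cover's front face, so that fingers pass on both sides. With the cover shut it lies at (-135, -24, 132) mm in the printer's frame; it swings with the cover at 203 mm from the hinge axis, in front when shut and on top when upright. The axes turn with the cover.
- lever (a joint): release lever: 0 rad at rest (up); it clicks and stays at 0.35 and at 0.70; the third position is from 1.0 rad to the stop at 1.16, where nothing keeps it and a spring drives it back up when it is let go. Grows as the pad is pressed down. Pressing the pad takes about 5 to 8 N to leave 0, 6 to 9 N to leave 0.35, 8 to 12 N to leave 0.70, then about 6 N to hold it in the third.
- lever_pad (a point): centre of the top face of the grey lever's thumb pad, 26 wide (y) x 24 long, 6 thick. The lever turns about an axis along the printer's y through (30, -60, 92) mm in the printer's frame and points to the front; pad centre 66 mm from the axis, (0.60 rad minus joint value) above level: 132 mm high at rest, 66 mm at 1.05 rad. The axes turn with the lever; the shut cover hides it. Nothing within 20 mm beside the pad.
- ink_bottle: square ink bottle, 49 mm wide, 58 high, in front of the printer's left part; bystander
- binder_clip: black spring clip, 32 x 31 x 43 mm, in front of the printer's right part; bystander
- desk_clock: small round brass clock on a walnut foot, 35 x 80 x 87 mm, right of the printer; bystander

How it is judged (in metres and radians):
On the way, in this order (a step that is already met when the one before it is completed fails the run):
1. the cover is swung up (value of joint cover above 1.2 rad), for 0.2 s.
2. the release lever is pressed into its third position and held there by the robot (value of joint lever above 1 rad and contact force between any of the fingers, the arm and lever above 1.5 N), for 0.5 s.
At the end, for the whole second after the job is handed in: the lever is in its third position (over 1.0 rad), pressed there by the robot with more than 1.5 N, and the cover stands open (over 1.2 rad) (all of step 2 and value of joint cover above 1.2 rad); the arm keeps its last pose, push and grip.
It fails at once if the robot forces the lever (over 45 N) (contact force between any of the fingers, the arm and lever above 45 N).
It fails at once if a bystander is shoved (more than 30 mm) (distance of any of ink_bottle, binder_clip, desk_clock from where it was at the start of the episode above 0.03 m).
It also fails if it takes over 64 s, if anything falls off the work surface, if the arm or the gripper's body presses on something with over 40 N, if the wrist force passes 120 N, or if a joint passes its speed limit or range.

### The arm

A 6-joint arm with a two-finger parallel gripper is mounted at the origin on the work surface; the furniture and walls round the work are solid. World frame = base frame: x ahead of the robot, y to its left, z up, the work surface at z = 0. Lengths are in m, angles in degrees, forces in N, time in s.
With the tool pointing down it reaches from about 0.35 to 0.775 m from the base axis. Payload 5.5 kg.
Tool frame: the origin (TCP) lies on the mounting face of the last link; the fingertips stand 173 mm ahead of it and the grasp point (between the pads) lies 155 mm ahead of it; z points along the fingers, y is the line along which they close (so a half turn about z gives the same grasp; the last joint's range is limited). The gripper opens to 85 mm and grips with 20 to 120 N. Pads are 22 mm wide; open, the fingers measure 114 mm over their backs; the gripper's body (76 mm by 85 mm) begins 54 mm behind the grasp point. The pads swing forward as they close: fully open they stand 13 mm farther back than shut.
Start: joints at [-83.342, 17.945, 2.641, 74.691, 0, 82.002], TCP at [0.145, -0.556, 0.405] pointing down, gripper open.
Joint ranges: [-158.12, 158.12], [-49.38, 96.58], [-58.88, 72.47], [-126.05, 133.96], [-84.25, 85.87], [-180, 180]. Speed limits (degrees/s): [147.25, 147.25, 180, 180, 180, 180].

### API

Orientations are given as [roll, pitch, yaw] about the fixed x, y, z axes, in that order (R = Rz(yaw) Ry(pitch) Rx(roll)).
In Python, from cell import arm gives the robot as it stands.
- The arm moves only by the tool arm_command, never from a script. Its argument "deltas" is one flat list of numbers, 4 for each row, row after row: the shift along the tool's x, y, z in cm, then the turn about the tool's z in degrees. A call has 1 to 20 rows; each row is the pose to reach, as a shift and turn from the pose commanded when the call began, along the tool's axes at that moment; what a row does not reach only later rows make up. A row lasts 1/8 s, in which the tool goes at most 62.5 mm and 10.7 degrees, less where a joint would pass 70% of its speed; a pose out of reach is approached as far as the arm can. A call with a gripper value outside its range is refused whole. "claw" is the opening, from 0 (shut) to 1 (fully open), set as the call begins (left out, the last holds). The fingers move at their own pace and stop on an object; the grip force is fixed at half the most. Time passes only in rows, so rows that repeat a pose let the fingers close. It gives the time, the measured TCP pose, the force, the opening and the grip force at its end, in the units of the state.
- arm.get_state(): the state, without advancing time (a new reading comes with each control period).
- arm.read_camera(name): name is "scene" or "top" or "wrist"; returns a dict with "pixels" (384x512x3 uint8, red, green, blue), "fx", "fy", "cx", "cy" (pixels), "R" (3x3) and "t" (3): a world point X has camera coordinates R X + t. Camera axes: x right, y down, z forward; pixel columns grow to the right and rows downward; lengths in m; the calibration is good to about 2 mm. A picture is of the moment at which its call begins. There is no depth.
- arm.sign_off(): hands the job in; it is judged then, once.
The state is a dict: "t": time; "qpos": joint angles; "joint_velocities": joint speeds; "joint_efforts": joint torques, N m; "eef_pos": TCP position; "orientation": TCP orientation; "wrist_force": force on the tool from outside, world axes, zero at the start; "wrist_torque": the same for the moment, N m; "opening": opening from 0.0 (shut) to 1.0 (fully open); "gripper_force": force on a finger pad.
Only numpy, scipy, OpenCV 4.12 (cv2) and the standard library are available. Lean on these libraries where they do the work, as an engineer would, in place of code of your own. Each camera call takes 0.05 s, during which the arm holds its last target. There are 200 camera calls.

## Working session

There is one attempt and no reset: what is moved stays moved. The work goes in short steps, Python scripts to look and compute and a tool call to move; the robot and the scene stay as the last step left them, time stands still between calls to the robot, and variables do not carry over. Pictures are saved under pics/ and viewed, at most 10 in all, crops included, and the job is handed in when it is done.

Besides the shell and the picture viewer there is one more tool, called after ">>>" by a JSON object that holds its "fn" and its "kwargs". arm_command: Moves the arm, as the interface text tells. Its arguments: {"type":"object","properties":{"deltas":{"type":"array"},"claw":{"type":"number"}},"required":["deltas"]}

```bash
mkdir -p pics; ls
python3 - <<'E'
from cell import arm
import cv2, numpy as np
s=arm.get_state()
print({k:np.round(v,3).tolist() for k,v in s.items()})
ims=[]
for n in ("scene","top"):
    d=arm.read_camera(n); np.savez(f"pics/{n}0.npz",**d)
    print(n,d["fx"],d["cx"],d["cy"],np.round(d["R"],3).tolist(),np.round(d["t"],3).tolist())
    cv2.imwrite(f"pics/{n}0.png",cv2.resize(d["pixels"][:,:,::-1],(800,600),interpolation=cv2.INTER_CUBIC))
E
```

```text
pics
{'t': 0.0, 'qpos': [-83.342, 17.993, 2.575, 74.691, -0.002, 82.004], 'joint_velocities': [0.068, -0.025, -0.104, 0.145, 0.015, 0.088], 'joint_efforts': [-0.001, -48.062, 29.854, 0.019, -0.0, -0.0], 'eef_pos': [0.145, -0.556, 0.404], 'orientation': [-179.891, -0.013, 14.654], 'wrist_force': [-0.349, -0.634, 0.097], 'wrist_torque': [0.03, -0.045, -0.022], 'gripper_force': 0.0, 'opening': 0.999}
scene 485.1536571426697 246.41492583980562 193.21631691353693 [[-0.414, 0.91, 0.012], [0.511, 0.244, -0.824], [-0.753, -0.335, -0.566]] [0.146, -0.221, 1.414]
top 472.4691242993163 249.71088915543632 190.67120064087422 [[0.026, -1.0, -0.011], [-0.999, -0.026, -0.037], [0.037, 0.012, -0.999]] [0.084, 0.531, 1.068]
```

View pics/scene0.png

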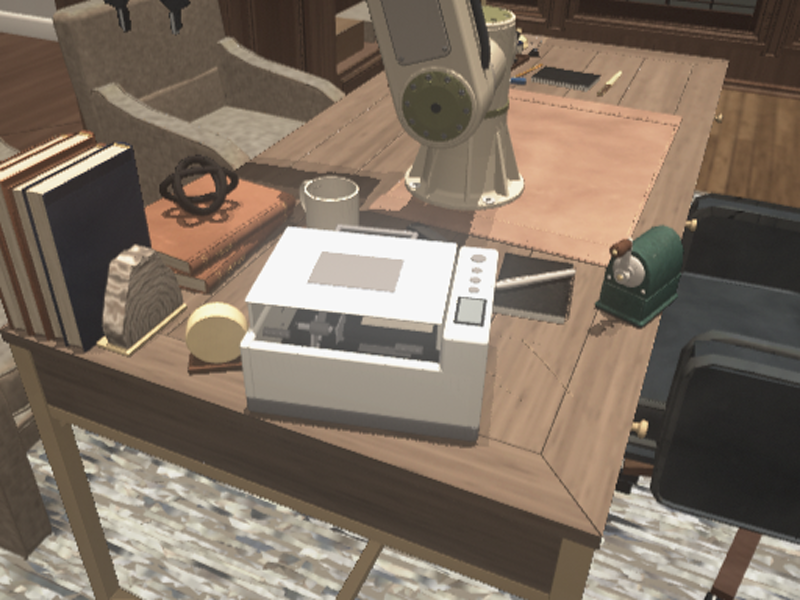

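View pics/top0.png

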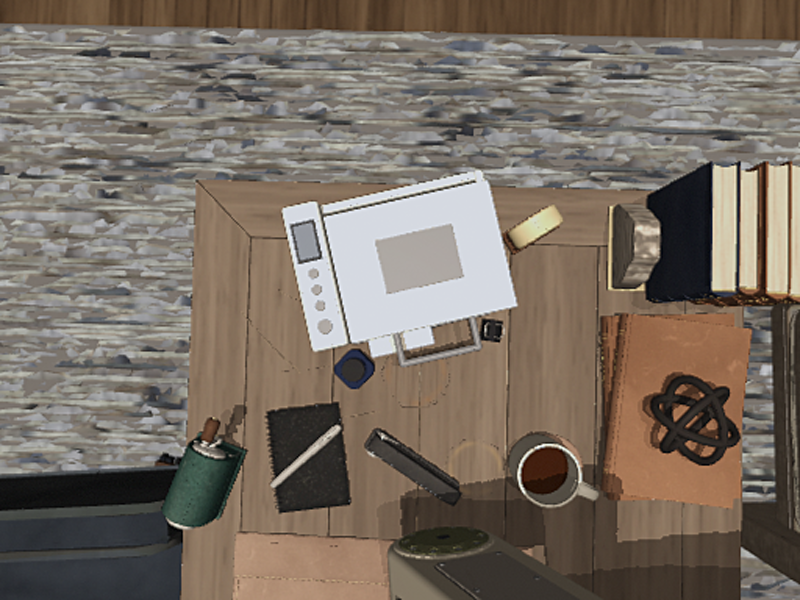

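The top view shows the printer with its column corners near (282,208), (316,202), (347,343) and (314,350). The lift bar runs from (397,362) to (480,350). The ink bottle is at (354,369), the clip at (492,329) and the clock at (535,228). The scene view looks from behind, and the bar is at about (340,228) to (415,237).

```bash
cat > h.py <<'E'
import numpy as np, cv2
def ray(d,uv):
    c=-d["R"].T@d["t"]; v=d["R"].T@np.array([(uv[0]-d["cx"])/d["fx"],(uv[1]-d["cy"])/d["fy"],1]); return c,v/np.linalg.norm(v)
def onz(d,uv,z):
    c,v=ray(d,uv); return c+v*(z-c[2])/v[2]
def proj(d,X):
    p=d["R"]@X+d["t"]; return np.array([d["fx"]*p[0]/p[2]+d["cx"],d["fy"]*p[1]/p[2]+d["cy"]])
def fit(P,Q):  # rigid 2D: Q = R P + t
    p,q=P.mean(0),Q.mean(0); a=P-p;b=Q-q
    th=np.arctan2((a[:,0]*b[:,1]-a[:,1]*b[:,0]).sum(),(a*b).sum())
    R=np.array([[np.cos(th),-np.sin(th)],[np.sin(th),np.cos(th)]]); return th,R,q-R@p
E
python3 - <<'E'
from h import *
T=dict(np.load("pics/top0.npz")); S=dict(np.load("pics/scene0.npz"))
g=cv2.cvtColor(T["pixels"],cv2.COLOR_RGB2GRAY)
uv=np.array([(282,208),(316,202),(347,343),(314,350)],np.float32)*.64-.18
uv2=cv2.cornerSubPix(g,uv.reshape(-1,1,2).copy(),(3,3),(-1,-1),(3,30,.01)).reshape(-1,2)
P=np.array([(95,135),(95,87),(-95,87),(-95,135)])/1000
for u in (uv,uv2):
    Q=np.array([onz(T,x,.15)[:2] for x in u]); th,R,t=fit(P,Q)
    print(np.degrees(th),t,np.round((Q-(P@R.T+t))*1000,1).tolist())
for a in (0,.06,.12):
    f=.1285+a
    for y in (26,-74):
        X=np.r_[R@[.066-.203*np.cos(f),y/1000]+t,.106+.203*np.sin(f)]
        print(a,y,X.round(3),proj(T,X)/.64,proj(S,X)/.64)
a=cv2.resize(T["pixels"][200:240,240:320],(640,320),interpolation=cv2.INTER_CUBIC)
b=cv2.resize(S["pixels"][135:165,205:285],(640,240),interpolation=cv2.INTER_CUBIC)
cv2.imwrite("pics/bar.png",np.vstack([a,b])[:,:,::-1])
E
```

```text
14.151595429933977 [0.57727242 0.08533317] [[-0.8, -2.0], [-3.8, 1.2], [1.5, 2.9], [3.2, -2.0]]
14.598284211970965 [0.5778052  0.08457111] [[-1.6, -0.7], [-5.5, -1.2], [5.5, 2.2], [1.5, -0.3]]
0 26 [0.44  0.076 0.132] [404.14740711 363.32052216] [411.13044073 235.5110774 ]
0 -74 [ 0.465 -0.021  0.132] [479.58560319 345.7700889 ] [335.77330189 228.25754762]
0.06 26 [0.442 0.076 0.144] [403.87560665 362.33189917] [411.21351768 228.05767758]
0.06 -74 [ 0.467 -0.021  0.144] [480.27087534 344.55850864] [335.21618417 220.84410721]
0.12 26 [0.445 0.077 0.156] [403.46657878 360.75609489] [411.21387224 220.83448784]
0.12 -74 [ 0.47  -0.02   0.156] [480.82976841 342.75703831] [334.52688326 213.65468768]
```

View pics/bar.png

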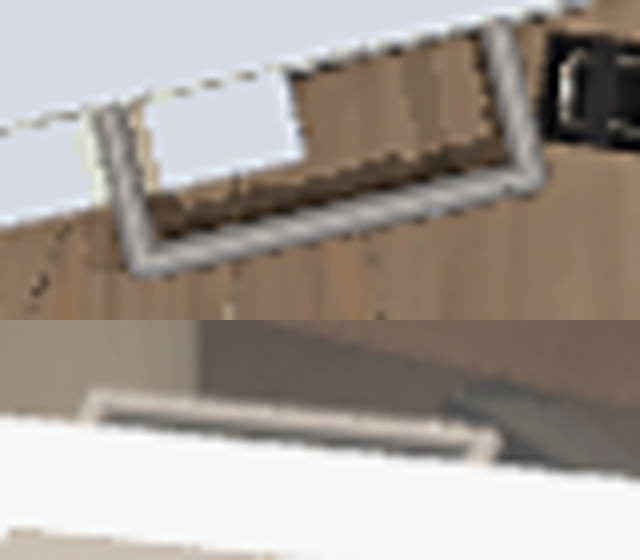

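The zoomed bar runs centre to centre from (143,258) to (530,180) in the top crop, and from (490,437) to (93,400) in the scene crop. The cover is barely ajar.

Run:
```python
from h import *
from cell import arm
from scipy.spatial.transform import Rotation as Ro
T=dict(np.load("pics/top0.npz")); S=dict(np.load("pics/scene0.npz"))
pt=[(143,258),(530,180)]; ps=[(490,117),(93,80)]; E=[]
for a,b in zip(pt,ps):
    c1,v1=ray(T,(240+a[0]/8-.44,200+a[1]/8-.44)); c2,v2=ray(S,(205+b[0]/8-.44,135+b[1]/8-.44))
    k=np.linalg.lstsq(np.c_[v1,-v2],c2-c1,rcond=None)[0]
    X,Y=c1+v1*k[0],c2+v2*k[1]; E.append((X+Y)/2); print(E[-1].round(4),np.linalg.norm(X-Y).round(4))
E=np.array(E); d=E[0]-E[1]; th=np.arctan2(-d[0],d[1]); print("len",np.linalg.norm(d),"yaw",np.degrees(th))
m=E.mean(0); R=np.array([[np.cos(th),-np.sin(th)],[np.sin(th),np.cos(th)]])
f=np.arcsin((m[2]-.106)/.203); print("ajar",f-.1285,"mid",m,"origin",m[:2]-R@[.066-.203*np.cos(f),-.024])
s=arm.get_state(); M=Ro.from_euler("xyz",s["orientation"],degrees=True).as_matrix(); print(M.round(3))
```

```text
[0.4413 0.0798 0.1371] 0.0035
[ 0.464  -0.0187  0.1354] 0.0003
len 0.10109194749738004 yaw 13.027544578005099
ajar 0.021201753663612516 mid [0.45265123 0.0305605  0.13627608] origin [0.57850303 0.08431345]
[[ 0.967  0.253 -0.   ]
 [ 0.253 -0.967  0.002]
 [ 0.    -0.002 -1.   ]]
```

>>> {"fn": "arm_command", "kwargs": {"deltas": [3.2,-3.5,0,-6.4,6.4,-7,0,-12.8,9.6,-10.5,0,-19.2,12.7,-14,0,-25.5,15.9,-17.5,0,-31.9,19.1,-21,0,-38.2,22.3,-24.5,0,-44.6,25.5,-28,0,-51,28.7,-31.4,0,-57.4,31.9,-34.9,0,-63.7,35.1,-38.4,0,-70.1,38.2,-41.9,0,-76.5,41.4,-45.4,0,-82.8,44.6,-48.9,0,-89.2,44.6,-48.9,0,-89.2,44.6,-48.9,0,-89.2], "claw": 0.45}}

```text
t: 2.1
eef_pos: [0.4529, 0.0297, 0.4042]
orientation: [-179.9, -0.0, 103.9]
wrist_force: [-0.6, -0.2, -0.8]
opening: 0.45
gripper_force: 0.0
```

Run:
```python
from h import *
from cell import arm
d=arm.read_camera("wrist"); s=arm.get_state()
print(s["t"],s["eef_pos"],s["orientation"],np.round(s["qpos"],1),s["opening"])
np.savez("pics/w1.npz",**d); print(proj(d,np.array([.4527,.0306,.136]))*1.5625, proj(d,np.array([.4413,.0798,.136]))*1.5625,proj(d,np.array([.464,-.0187,.136]))*1.5625)
cv2.imwrite("pics/w1.png",cv2.resize(d["pixels"][:,:,::-1],(800,600)))
```

```text
2.15 [0.45284911 0.02920768 0.40435949] [-1.79938085e+02  1.92821138e-03  1.03800223e+02] [ -6.5   4.6 -14.1  71.4  -0.   69.7] 0.4520091216767311
[391.46475044 300.21163658] [393.00252326 192.95982091] [389.8663795  395.18229892]
```

View pics/w1.png

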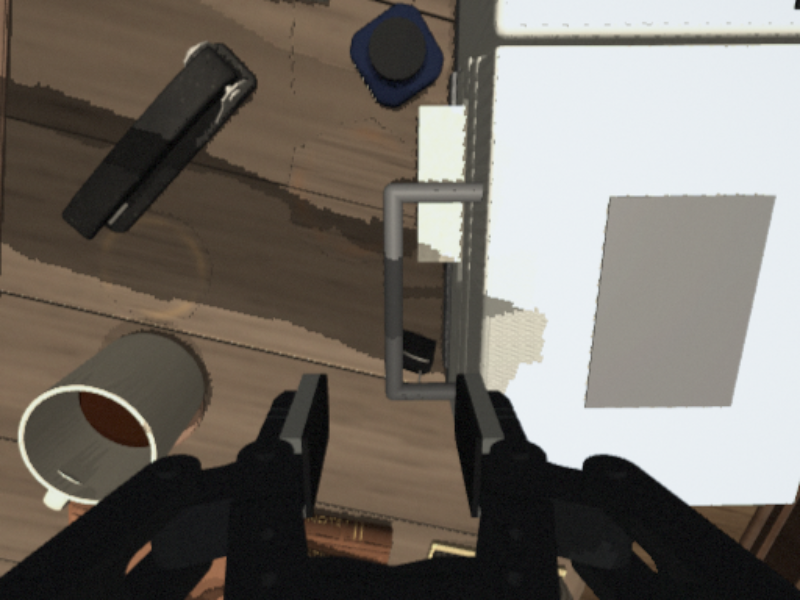

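The wrist view shows the bar upright at column ~394, rows 192–392, centred between the fingers and well aligned. I'll descend and grip.

>>> {"fn": "arm_command", "kwargs": {"deltas": [0,0.1,3,0,0,0.1,6,0,0,0.1,9,0,0,0.1,10.5,0,0,0.1,11.3,0,0,0.1,11.3,0,0,0.1,11.3,0]}}

```text
t: 3.02
eef_pos: [0.4545, 0.0295, 0.2925]
orientation: [179.9, 0.0, 103.8]
wrist_force: [-0.5, -0.2, 0.2]
opening: 0.448
gripper_force: 0.0
```

>>> {"fn": "arm_command", "kwargs": {"deltas": [0,0,0,0,0,0,0,0,0,0,0,0,0,0,0,0,0,0,0,0,0,0,0,0], "claw": 0}}

```text
t: 3.78
eef_pos: [0.4537, 0.0297, 0.2915]
orientation: [-179.9, 0.0, 103.8]
wrist_force: [-4.4, -3.3, 1.1]
opening: 0.077
gripper_force: 58.5
```

>>> {"fn": "arm_command", "kwargs": {"deltas": [0,0.14,-0.8,0,0,0.31,-1.59,0,0,0.51,-2.38,0,0,0.74,-3.16,0,0,1.0,-3.93,0,0,1.3,-4.68,0,0,1.62,-5.43,0,0,1.97,-6.16,0,0,2.36,-6.88,0,0,2.77,-7.58,0,0,3.2,-8.26,0,0,3.67,-8.93,0,0,4.16,-9.57,0,0,4.68,-10.2,0,0,5.22,-10.8,0,0,5.78,-11.39,0,0,6.37,-11.95,0,0,6.98,-12.48,0,0,7.61,-12.99,0,0,8.26,-13.48,0]}}

```text
t: 6.28
eef_pos: [0.5313, 0.0494, 0.4291]
orientation: [-179.7, 0.1, 103.8]
wrist_force: [-18.7, -5.6, 19.2]
opening: 0.075
gripper_force: 59.0
```

>>> {"fn": "arm_command", "kwargs": {"deltas": [0,-0.2,-0.2,0,0,0.37,-0.8,0,0,1.06,-1.2,0,0,1.76,-1.6,0,0,2.48,-2.0,0,0,3.2,-2.3,0,0,3.96,-2.65,0,0,4.7,-2.92,0]}}

```text
t: 7.28
eef_pos: [0.5798, 0.0614, 0.4581]
orientation: [179.9, -0.0, 103.9]
wrist_force: [-7.9, -0.4, 9.3]
opening: 0.073
gripper_force: 59.2
```

>>> {"fn": "arm_command", "kwargs": {"deltas": [0,0.75,-0.32,0,0,1.5,-0.55,0,0,2.3,-0.75,0,0,3.1,-0.93,0,0,3.9,-1.07,0,0,4.7,-1.17,0,0,5.5,-1.24,0,0,6.3,-1.28,0,0,7.0,-1.28,0,0,7.0,-1.28,0]}}

```text
t: 8.52
eef_pos: [0.6493, 0.0788, 0.4699]
orientation: [179.7, -0.1, 103.9]
wrist_force: [-0.3, 3.5, 5.7]
opening: 0.073
gripper_force: 63.1
```

Run:
```python
from h import *
from cell import arm
d=arm.read_camera("scene"); s=arm.get_state()
print(s["t"],s["eef_pos"],s["wrist_force"])
np.savez("pics/s2.npz",**d)
cv2.imwrite("pics/s2.png",cv2.resize(d["pixels"][:,:,::-1],(800,600)))
```

```text
8.575 [0.64923333 0.07879299 0.46989327] [-0.23398332  2.56360508  4.91202845]
```

View pics/s2.png

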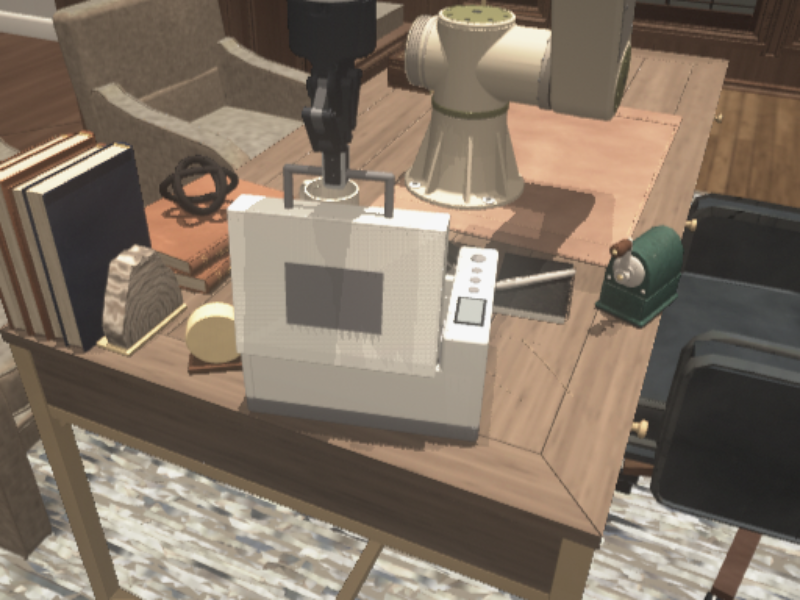

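The cover stands upright, bar at about (340,172) in the picture, still in the gripper. I'll let go, back off upward and forward, and look for the lever.

>>> {"fn": "arm_command", "kwargs": {"deltas": [0,0,0,0,0,0,0,0,0,0,0,0,0,0,-2,0,0,0,-5,0,0,0,-7,0,-1,-3,-7,0,-3,-6.5,-7,0,-5,-10,-7,0,-7,-10.2,-4,0,-7.5,-10.2,0,0,-7.5,-10.2,0,0,-7.5,-10.2,0,0], "claw": 0.4}}

```text
t: 10.2
eef_pos: [0.5672, -0.0195, 0.4699]
orientation: [179.9, 0.0, 103.9]
wrist_force: [0.2, 0.1, 0.3]
opening: 0.398
gripper_force: 0.0
```

Run:
```python
from h import *
from cell import arm
d=arm.read_camera("wrist"); s=arm.get_state()
print(s["t"],s["eef_pos"],s["orientation"],s["wrist_force"])
np.savez("pics/w3.npz",**d)
th=np.radians(13.8);R=np.array([[np.cos(th),-np.sin(th)],[np.sin(th),np.cos(th)]])
for p in [(-24.5,-60,132),(-14.6,-47,139),(30,-60,92)]:
    print(p,proj(d,np.r_[R@np.array(p[:2])/1000+[.578,.0848],p[2]/1000])*1.5625)
cv2.imwrite("pics/w3.png",cv2.resize(d["pixels"][:,:,::-1],(800,600)))
```

```text
10.25 [ 0.56737156 -0.01936201  0.4704387 ] [1.79853995e+02 6.62578954e-02 1.03875831e+02] [-0.14060048 -0.81349512  0.32069795]
(-24.5, -60, 132) [408.82089288 201.78839846]
(-14.6, -47, 139) [427.06566403 180.04435524]
(30, -60, 92) [489.79511399 194.12693371]
```

View pics/w3.png

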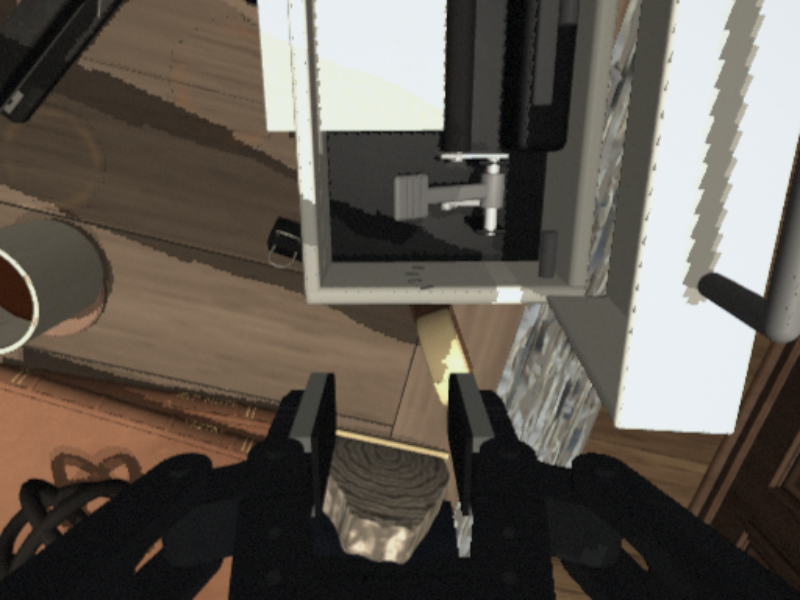

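The wrist view shows the lever pad at (410,197), within 5 px of the prediction, and the axis at (493,190). I'll shut the fingers and go above the pad.

>>> {"fn": "arm_command", "kwargs": {"deltas": [1.4,-0.1,0,0,2.8,-0.2,0,0,4.1,-0.2,0,0,4.1,-0.2,3,0,4.1,-0.2,6,0,4.1,-0.2,9,0,4.1,-0.2,12,0,4.1,-0.2,13.5,0,4.1,-0.2,13.5,0,4.1,-0.2,13.5,0], "claw": 0}}

```text
t: 11.5
eef_pos: [0.5556, 0.0199, 0.3347]
orientation: [179.9, 0.0, 103.9]
wrist_force: [-0.4, 0.2, -0.0]
opening: -0.001
gripper_force: 0.0
```

>>> {"fn": "arm_command", "kwargs": {"deltas": [0,0,0.5,0,0,0,1.0,0,0,0,1.5,0,0,0,2.0,0,0,0,2.3,0,0,0,2.6,0,0,0,2.9,0,0,0,3.2,0]}}

```text
t: 12.5
eef_pos: [0.5546, 0.0196, 0.3017]
orientation: [-179.9, 0.0, 103.8]
wrist_force: [-2.9, -1.4, 3.3]
opening: 0.002
gripper_force: 1.7
```

>>> {"fn": "arm_command", "kwargs": {"deltas": [0,0,0.3,0,0,0,0.6,0,0,0,0.9,0,0,0,1.2,0,0,0,1.5,0,0,0,1.8,0,0,0,2.1,0,0,0,2.4,0]}}

```text
t: 13.5
eef_pos: [0.555, 0.0197, 0.2777]
orientation: [-180.0, 0.0, 103.9]
wrist_force: [-1.3, -0.7, 4.2]
opening: 0.001
gripper_force: 1.8
```

>>> {"fn": "arm_command", "kwargs": {"deltas": [0,0,0.3,0,0,0,0.6,0,0,0,0.9,0,0,0,1.2,0,0,0,1.5,0,0,0,1.8,0,0,0,2.1,0,0,0,2.4,0]}}

```text
t: 14.5
eef_pos: [0.5557, 0.0198, 0.2543]
orientation: [179.9, 0.0, 103.9]
wrist_force: [-0.2, 0.5, 6.3]
opening: 0.005
gripper_force: 3.0
```

>>> {"fn": "arm_command", "kwargs": {"deltas": [0,0,0.2,0,0,0,0.4,0,0,0,0.6,0,0,0,0.8,0,0,0,1.0,0,0,0,1.2,0,0,0,1.4,0,0,0,1.4,0]}}

```text
t: 15.5
eef_pos: [0.5568, 0.0198, 0.2407]
orientation: [179.7, 0.1, 103.9]
wrist_force: [0.5, 0.5, 6.3]
opening: 0.003
gripper_force: 2.3
```

Run:
```python
from h import *
from cell import arm
s=arm.get_state(); print(s["t"],s["eef_pos"],s["wrist_force"])
d=arm.read_camera("wrist")
th=np.radians(13.8);R=np.array([[np.cos(th),-np.sin(th)],[np.sin(th),np.cos(th)]])
for j in (.9,1.0,1.08,1.16):
  a=.6-j; q=[]
  for y in (-47,-73):
    for r in (78,54): q.append((proj(d,np.r_[R@np.array([30-r*np.cos(a),y+2])/1000+[.579,.0848],(92+r*np.sin(a))/1000])*1.5625).round().tolist())
  print(j,q)
cv2.imwrite("pics/w4.png",cv2.resize(d["pixels"][:,:,::-1],(800,600)))
```

```text
15.5 [0.55676391 0.01979016 0.24074956] [0.53733247 0.51336637 6.29008961]
0.9 [[362.0, 361.0], [443.0, 372.0], [364.0, 439.0], [440.0, 452.0]]
1.0 [[372.0, 351.0], [447.0, 364.0], [373.0, 426.0], [444.0, 442.0]]
1.08 [[381.0, 344.0], [452.0, 359.0], [381.0, 417.0], [449.0, 435.0]]
1.16 [[391.0, 338.0], [458.0, 354.0], [391.0, 408.0], [454.0, 428.0]]
```

View pics/w4.png

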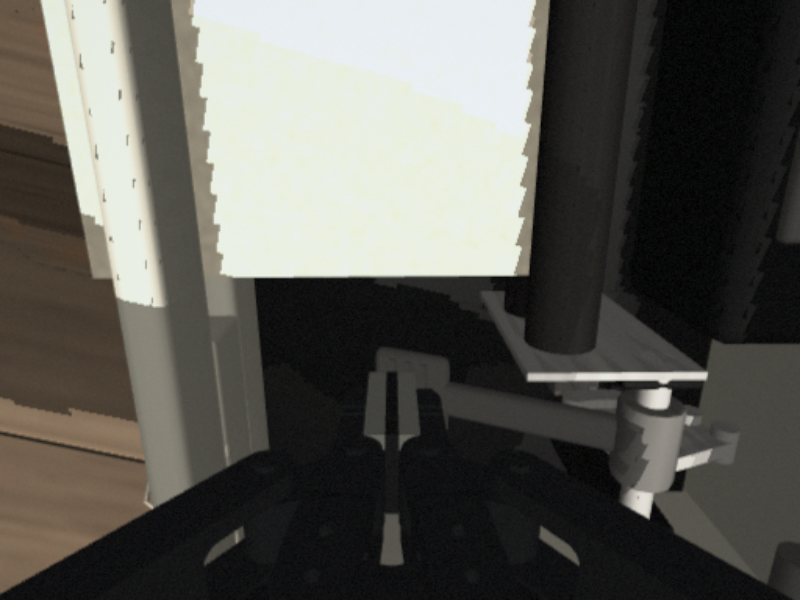

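The wrist view shows the pad's far edge at (378,347)–(447,355), which fits a lever value of about 1.05. I'll feel for the stop in small steps to be sure.

>>> {"fn": "arm_command", "kwargs": {"deltas": [0,0,0.1,0,0,0,0.2,0,0,0,0.2,0,0,0,0.2,0]}}

```text
t: 16.05
eef_pos: [0.5568, 0.0198, 0.2389]
orientation: [179.7, 0.1, 103.9]
wrist_force: [1.1, 0.6, 7.0]
opening: 0.004
gripper_force: 2.6
```

>>> {"fn": "arm_command", "kwargs": {"deltas": [0,0,0.1,0,0,0,0.2,0,0,0,0.2,0,0,0,0.2,0]}}

```text
t: 16.55
eef_pos: [0.5567, 0.0197, 0.2369]
orientation: [179.7, 0.1, 103.9]
wrist_force: [-0.1, -0.0, 6.8]
opening: -0.005
gripper_force: 2.6
```

>>> {"fn": "arm_command", "kwargs": {"deltas": [0,0,0.1,0,0,0,0.1,0,0,0,0.1,0]}}

```text
t: 16.92
eef_pos: [0.5567, 0.0197, 0.2359]
orientation: [179.7, 0.1, 103.9]
wrist_force: [1.3, 1.1, 6.9]
opening: 0.002
gripper_force: 2.6
```

>>> {"fn": "arm_command", "kwargs": {"deltas": [0,0,0.1,0,0,0,0.1,0,0,0,0.1,0]}}

```text
t: 17.3
eef_pos: [0.5568, 0.0197, 0.2349]
orientation: [179.7, 0.1, 103.9]
wrist_force: [0.7, 0.1, 6.2]
opening: 0.003
gripper_force: 2.6
```

>>> {"fn": "arm_command", "kwargs": {"deltas": [0,0,0.1,0,0,0,0.1,0,0,0,0.1,0]}}

```text
t: 17.68
eef_pos: [0.5568, 0.0197, 0.2339]
orientation: [179.7, 0.1, 103.9]
wrist_force: [0.9, -0.1, 6.5]
opening: -0.002
gripper_force: 2.6
```

Run:
```python
from h import *
from cell import arm
s=arm.get_state(); print(s["t"],s["eef_pos"],s["wrist_force"])
d=arm.read_camera("wrist")
th=np.radians(13.8);R=np.array([[np.cos(th),-np.sin(th)],[np.sin(th),np.cos(th)]])
for j in (.9,1.0,1.08,1.16):
  a=.6-j
  print(j,[(proj(d,np.r_[R@np.array([30-r*np.cos(a),-45])/1000+[.579,.0848],(92+r*np.sin(a))/1000])*1.5625).round().tolist() for r in (78,54)])
e=arm.read_camera("scene")
a=cv2.resize(d["pixels"][190:310,200:360],(640,480),interpolation=cv2.INTER_CUBIC)
cv2.imwrite("pics/w5.png",a[:,:,::-1])
```

```text
17.675 [0.55678085 0.01970527 0.23390529] [ 0.88541972 -0.09139611  6.50878234]
0.9 [[361.0, 371.0], [445.0, 383.0]]
1.0 [[371.0, 360.0], [450.0, 374.0]]
1.08 [[381.0, 353.0], [455.0, 368.0]]
1.16 [[391.0, 346.0], [461.0, 363.0]]
```

View pics/w5.png

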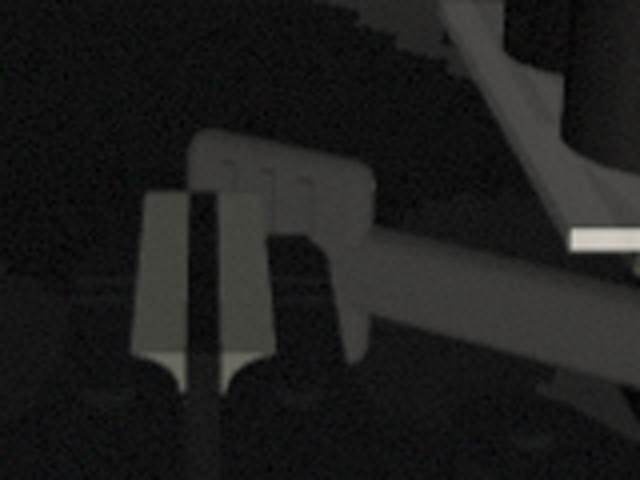

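The pad edge now runs (387,348)–(458,363) in the full-view scale, which gives a lever value of about 1.13. The push is a steady 6.5 N, so I'll hand in.

```bash
python3 -c "
from cell import arm
print(arm.sign_off())"
```

```text
the job is handed in; nothing more can be done
None
```

I handed the job in with the cover standing upright and the lever held in its third position (about 1.13 rad by camera) at about 6.5 N; the arm touched none of the other things on the desk, and no verdict came back.

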